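Unlock the pastry tray's eccentric cam and push the tray forward

TASK

The tray of bread rolls is held back by an eccentric cam lock. With the tray still standing back, push the cam's lever round with a fingertip until the cam is at its low point (the lever points straight away from the tray, in line with the tray's travel), then push the tray's rear plate forward until the tray is fully home against its stop, and draw back clear. Only push: do not pinch or lift anything, keep the rolls in the tray, and leave the jars, cup, tongs and loaf where they are.

Things in the scene. Friction and masses are not known exactly. Their poses are not given: they have to be found in the camera images.
- unit: The fixed steel base plate of the tray feed, 390 x 150 mm, 8 mm thick, screwed to the counter. Its origin is on the counter directly under the cam axle; its x axis is the tray's forward direction (from the tray towards the cam), z up. The plate runs from 270 mm behind the origin to 120 mm ahead of it.
- cam (a joint): Angle of cam and lever about the upright axle, rad, counter-clockwise from above. 0: high point faces the tray, lever points back at the tray (unit -x). +pi or -pi: low point faces the tray, lever points straight away from it (unit +x). Lever direction: pi + value from unit +x. Starts within -1.2..1.2, turns either way, stops at -3.7 and 3.7 (beyond the low point). Stays where it is left.
- cam_centre (a point): Centre of the cam's disc at its top face, 36 mm above the counter. Aluminium disc, 84 mm diameter, 18 mm thick (18 to 36 mm above the counter), centred 22 mm off the axle on the lever's side: it reaches 64 mm from the axle on the lever's side (high point), 20 mm on the other (low point). Friction: turning takes about 5.5 N on the lever at 62 mm from the axle.
- cam_axle (a point): Top of the cam's axle hub (26 mm diameter), 75 mm above the counter, on the axle's line.
- lever_tip (a point): Free end of the lever, 95 mm from the axle line, half-way up the bar. The lever is a straight steel bar on top of the cam from the axle to this point, 14 mm wide, upright faces from 45 to 73 mm above the counter. A fingertip can push its flank from above the disc.
- tray (a joint): How far the tray has slid forward, m: about 0 (0 to 0.004) at the start, 0.048 at its end stop (fully home). Sliding friction about 3 N. No spring. The roller meets the cam and the tray stops short unless the cam is within about 0.4 rad of its low point.
- push_plate (a point): On the rear outer face of the tray's rear push plate (100 mm wide, plywood), at mid-width, 81 mm above the counter and 15 mm below the plate's top edge (96 mm). The rear face is upright and flat from 16 mm above the counter to that edge; it faces backwards (unit -x) and lies 245 mm behind the axle when the tray value is 0. Push it towards unit +x.
- tray_floor (a point): Centre of the tray's inner floor, 22 mm above the counter; axes as the unit's. The plywood tray measures 130 mm along the travel and 200 mm across, its walls are 8 mm thick and rise to 66 mm above the counter (the rear push plate to 96 mm); its front face is 115 mm behind the axle when the tray value is 0.
- roller_nose (a point): Foremost point of the follower roller (24 mm diameter, 18 to 36 mm above the counter) on the nose at the tray's front; 70 mm behind the axle line when the tray value is 0.
- roll0: Bread roll, 54 mm diameter, 39 mm tall, loose in the tray; origin at its underside.
- roll1: Bread roll, 54 mm diameter, 39 mm tall, loose in the tray; origin at its underside.
- roll2: Bread roll, 54 mm diameter, 39 mm tall, loose in the tray; origin at its underside.
- jam_jar: Jam jar, 58 mm diameter, 80 mm tall, standing beside the tray; origin at its underside.
- honey_jar: Honey jar, 52 mm diameter, 70 mm tall, standing near the cam; origin at its underside.
- cup: White cup, 72 mm diameter, 75 mm tall, standing near the cam; origin at its underside.
- tongs: Steel pastry tongs, 240 mm long, lying flat on the counter to the right of the tray feed; origin near the middle.
- loaf: Dark loaf, 190 x 85 x 70 mm, on the counter to the robot's right; origin at the centre of its underside.
There are look-alikes about, which are no part of the job. Leave any green look-alike of the roll2 alone.

How it is judged (in metres and radians):
On the way, in this order (a step that is already met when the one before it is completed fails the run):
1. the cam stands at its low point (within 0.3 rad) while the tray is still back (moved less than 12 mm) ((value of joint cam above 2.84 rad or value of joint cam below -2.84 rad) and value of joint cam between -3.44 and 3.44 rad and value of joint tray below 0.012 m), for 0.2 s.
2. the tray is pushed fully home (within 4 mm of its stop) ((value of joint cam above 2.84 rad or value of joint cam below -2.84 rad) and value of joint cam between -3.44 and 3.44 rad and value of joint tray above 0.044 m), for 0.2 s.
At the end, for the whole second after the job is handed in: The cam is within 0.3 rad of its low point, the tray is within 4 mm of its forward stop and at rest, and all three rolls lie in the tray (all of step 2 and velocity of joint tray below 0.01 m/s and not (z of any of roll0, roll1, roll2 in the frame of tray_floor above 0.02 m or z of any of roll0, roll1, roll2 in the frame of tray_floor below -0.01 m)); the robot touches nothing.
It fails at once if a roll is lifted or leaves the tray (z of any of roll0, roll1, roll2 in the frame of tray_floor above 0.02 m or z of any of roll0, roll1, roll2 in the frame of tray_floor below -0.01 m).
It fails at once if a jar, the cup, the tongs or the loaf is moved more than 30 mm (distance of any of jam_jar, honey_jar, cup, tongs, loaf from where it was at the start of the episode above 0.03 m).
It fails at once if a jar or the cup is tipped over (angle between any of jam_jar, honey_jar, cup's own z axis and vertical above 0.5 rad).
It also fails if it takes over 54 s, if anything falls off the work surface, if the arm or the gripper's body presses on something with over 40 N, if the wrist force passes 120 N, or if a joint passes its speed limit or range.

ROBOT

A 6-joint arm with a two-finger parallel gripper is mounted at the origin on the work surface. World frame = base frame: x ahead of the robot, y to its left, z up, the work surface at z = 0. Lengths are in m, angles in degrees, forces in N, time in s.
With the tool pointing down it reaches from about 0.35 to 0.875 m from the base axis. Payload 4.2 kg.
Tool frame: the origin (TCP) lies midway between the tips of the shut fingers; the grasp point (between the pads) lies 19 mm behind it; z points along the fingers, y is the direction in which the jaws open and shut (so a half turn about z gives the same grasp; the last joint's range is limited). The gripper opens to 87 mm and grips with 3 to 60 N. Pads are 19 mm wide; open, the fingers measure 117 mm over their backs; the gripper's body (75 mm by 190 mm) begins 51 mm behind the grasp point.
Start: joints at [14.817, 22.042, 0.453, 0, -68.411, -14.817], TCP at [0.625, 0, 0.223] pointing down, gripper open.
Joint ranges: [-179.83, 179.83], [-69.29, 118.12], [-61.27, 80.66], [-181.25, 117.63], [-171.15, -9.14], [-177.46, 177.46]. Speed limits (degrees/s): [159.86, 159.86, 180, 180, 180, 180].

INTERFACE

Orientations are given as a 3x3 rotation matrix whose columns are the frame's x, y, z axes.
In Python, from station import r gives the robot as it stands.
- The arm moves only by the tool play_rows, never from a script. Its argument "commands" is a list that holds one entry, the list of rows, each a list of 7 numbers: the shift along the world's x, y, z in m, then the turn, a rotation vector about the world's x, y, z in rad, then the closure, from 0 (fully open) to 1 (shut). A call has 1 to 5 rows; each row is the pose to reach, as a shift and turn from the pose commanded when the call began; what a row does not reach only later rows make up. A row lasts 1/10 s, in which the tool goes at most 50 mm and 8.59 degrees, less where a joint would pass 70% of its speed; a pose out of reach is approached as far as the arm can. A call with a gripper value outside its range is refused whole. The fingers move at their own pace and stop on an object; the grip force is fixed at half the most. Time passes only in rows, so rows that repeat a pose let the fingers close. It gives the time, the measured TCP pose, the force and the opening at its end, in the units of the state.
- r.sense(): the state, without advancing time (a new reading comes with each control period).
- r.capture(name): name is "scene" or "side" or "wrist"; returns a dict with "image" (400x640x3 uint8, red, green, blue), "range_z" (400x640 float32, m along the optical axis (not along the pixel's ray), 0 where there is no reading), "intrinsics" (3x3 intrinsics, pixels), "extrinsics" (4x4, takes a point from camera to world coordinates); the wrist camera has in their place "mount" (4x4, takes a point from camera to tool coordinates, whose origin is the TCP and whose axes are the flange's). Camera axes: x right, y up, looking along -z (the intrinsics and any distortion apply to the point x, -y, -z); pixel columns grow to the right and rows downward; lengths in m; the calibration is good to about 2 mm. A picture is of the moment at which its call begins: read the wrist's pose just before it.
- r.finish_job(): hands the job in, once; it reports no verdict.
The state is a dict: "time_s": time; "joints": joint angles; "joint_velocities": joint speeds; "effort": joint torques, N m; "tcp_pos": TCP position; "ee_rot": TCP orientation; "wrist_force": force on the tool from outside, world axes, zero at the start; "moment": the same for the moment, N m; "gripper_width": opening from 0.0 (shut) to 1.0 (fully open).
Only numpy, scipy, OpenCV 4.12 (cv2) and the standard library are available. Lean on these libraries where they do the work, as an engineer would, in place of code of your own. Each camera call takes 0.05 s, during which the arm holds its last target. There are 200 camera calls.

## Working session

There is one attempt and no reset: what is moved stays moved. The work goes in short steps, Python scripts to look and compute and a tool call to move; the robot and the scene stay as the last step left them, time stands still between calls to the robot, and variables do not carry over. Pictures are saved under pics/ and viewed, about 8 in all and at most 12, crops included, and the job is handed in when it is done.

Besides the shell and the picture viewer there is one more tool, called after "Request:" as a command line: name --argument value ..., lists and objects as JSON in quotes. play_rows: Moves the arm, as the interface text tells. Its arguments: {"type":"object","properties":{"commands":{"type":"array","items":{"type":"array","items":{"type":"array","items":{"type":"number"}}}}},"required":["commands"]}

```bash
ls; mkdir -p pics; cat > h.py <<'E'
import numpy as np,cv2
from station import r
def px(c,u,v,T=None):
    z=c["range_z"][int(v),int(u)];K=c["intrinsics"]
    p=np.array([(u-K[0,2])/K[0,0]*z,-(v-K[1,2])/K[1,1]*z,-z,1])
    return ((c["extrinsics"] if T is None else T)@p)[:3]
def save(c,n):cv2.imwrite(f"pics/{n}.png",c["image"][:,:,::-1])
E
python3 - <<'E'
from h import *
import pickle
for n in("scene","side"):
    c=r.capture(n);save(c,n+"1");pickle.dump(c,open(n+".pkl","wb"))
    print(n,c["extrinsics"].round(3),c["intrinsics"])
E
```

```text
pics
scene [[-0.097 -0.531  0.842  1.611]
 [ 0.995 -0.041  0.088  0.052]
 [-0.012  0.846  0.533  0.74 ]
 [ 0.     0.     0.     1.   ]] [[426.59075072   0.         324.00379388]
 [  0.         426.59075072 192.57624911]
 [  0.           0.           1.        ]]
side [[-0.94   0.194 -0.282  0.256]
 [-0.342 -0.55   0.761  0.67 ]
 [-0.008  0.812  0.584  0.645]
 [ 0.     0.     0.     1.   ]] [[413.78771087   0.         321.29530547]
 [  0.         413.78771087 199.15784283]
 [  0.           0.           1.        ]]
```

View pics/scene1.png

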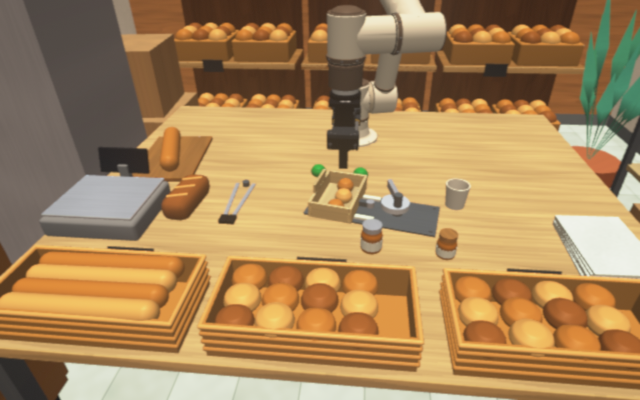

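View pics/side1.png

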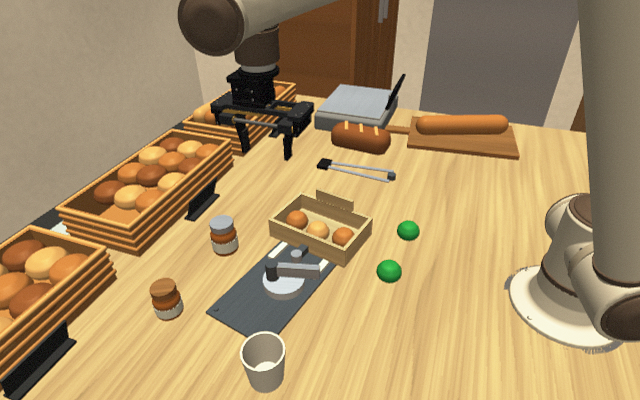

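The scene view shows the tray at (338,195) and the cam at (395,203), with the lever up-left to (390,185). The jars are at (372,237) and (447,243), and the cup is at (457,194). The side view shows the tray at (320,225), the axle at about (270,270), the lever running right to (318,267), the rear plate at (335,202), and green look-alike balls at (408,230) and (389,270).

```bash
python3 - <<'E'
from h import *
import pickle
c=pickle.load(open("side.pkl","rb"))
cv2.imwrite("pics/crop1.png",cv2.resize(c["image"][180:350,200:400,::-1],None,fx=4,fy=3.5,interpolation=cv2.INTER_CUBIC)[:600])
for u,v in [(270,268),(317,268),(300,265),(320,192),(350,205),(296,253),(284,295),(230,307),(259,331),(297,218),(341,236),(317,230),(408,228),(389,268),(222,222),(164,286),(264,340),(250,345)]:
    print(u,v,px(c,u,v).round(3))
E
```

```text
270 268 [0.548 0.171 0.074]
317 268 [0.465 0.136 0.069]
300 265 [0.498 0.141 0.071]
320 192 [ 0.539 -0.083  0.088]
350 205 [ 0.46  -0.067  0.081]
296 253 [0.536 0.075 0.033]
284 295 [0.513 0.189 0.031]
230 307 [0.611 0.232 0.004]
259 331 [0.532 0.263 0.005]
297 218 [ 0.569 -0.011  0.056]
341 236 [0.455 0.011 0.052]
317 230 [0.511 0.012 0.054]
408 228 [ 0.325 -0.088  0.033]
389 268 [0.338 0.055 0.035]
222 222 [0.707 0.082 0.077]
164 286 [0.717 0.273 0.067]
264 340 [0.494 0.309 0.057]
250 345 [0.51  0.327 0.06 ]
```

View pics/crop1.png

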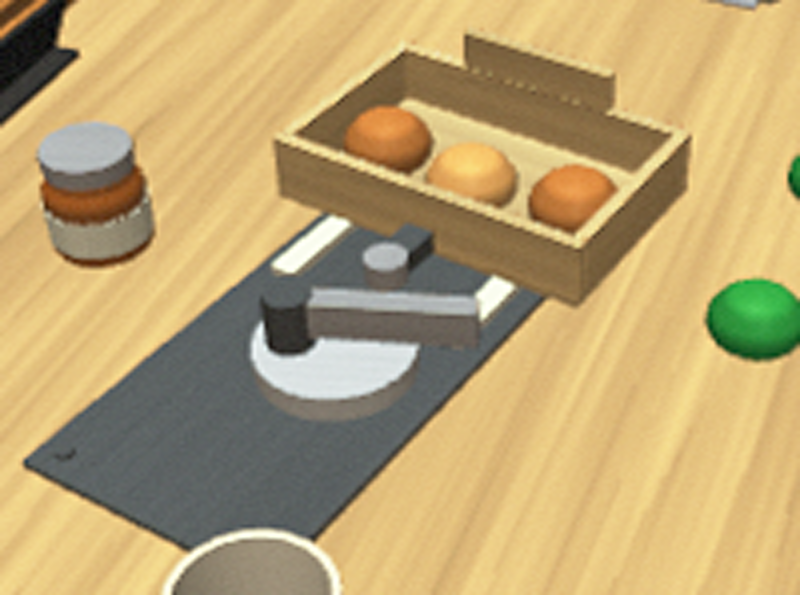

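```bash
python3 - <<'E'
from h import *
import pickle
c=pickle.load(open("side.pkl","rb"))
def box(u0,u1,v0,v1):
    return np.array([[*px(c,u,v),c["image"][v,u].mean(),u,v] for v in range(v0,v1) for u in range(u0,u1)])
P=box(255,335,250,312)
hub=P[(abs(P[:,2]-.075)<.006)&(P[:,3]<75)&(P[:,4]<279)]; print("hub",len(hub),hub.mean(0).round(3), hub.min(0).round(3),hub.max(0).round(3))
bar=P[(abs(P[:,2]-.072)<.004)&(P[:,3]>100)]; print("bartop",len(bar),bar.mean(0).round(3),bar.min(0).round(3),bar.max(0).round(3))
print("fit",cv2.fitLine(bar[:,:2].astype(np.float32),cv2.DIST_HUBER,0,.01,.01).ravel())
disc=P[(abs(P[:,2]-.036)<.004)&(P[:,3]>150)&(P[:,1]>.11)]; print("disc",len(disc),disc.mean(0).round(3),cv2.minEnclosingCircle(disc[:,:2].astype(np.float32)))
pl=box(310,360,186,212); pl=pl[(pl[:,2]>.07)&(pl[:,2]<.1)]; print("plate",len(pl),pl.mean(0).round(3),pl.min(0).round(3),pl.max(0).round(3),cv2.fitLine(pl[:,:2].astype(np.float32),cv2.DIST_HUBER,0,.01,.01).ravel())
s=r.sense();print(s["ee_rot"],s["tcp_pos"],s["wrist_force"],s["gripper_width"])
E
```

```text
hub 20 [5.5000e-01 1.6800e-01 7.2000e-02 5.3717e+01 2.6970e+02 2.6770e+02] [5.4100e-01 1.6400e-01 6.9000e-02 4.3667e+01 2.6500e+02 2.6500e+02] [5.6100e-01 1.7100e-01 7.4000e-02 7.4333e+01 2.7500e+02 2.6900e+02]
bartop 225 [5.00000e-01 1.45000e-01 7.10000e-02 1.72556e+02 2.98236e+02 2.66080e+02] [4.59000e-01 1.29000e-01 6.80000e-02 1.00667e+02 2.77000e+02 2.62000e+02] [5.43e-01 1.59e-01 7.30e-02 2.09e+02 3.19e+02 2.70e+02]
fit [0.969387   0.24553782 0.50037533 0.14458312]
disc 501 [5.25000e-01 1.68000e-01 3.40000e-02 2.19677e+02 2.82858e+02 2.84613e+02] ((0.5308336615562439, 0.15282008051872253), 0.04173997417092323)
plate 381 [ 5.00000e-01 -7.50000e-02  8.40000e-02  1.16168e+02  3.34457e+02
  1.98504e+02] [ 4.52e-01 -9.00e-02  7.00e-02  8.20e+01  3.16e+02  1.88e+02] [ 5.50000e-01 -6.30000e-02  9.50000e-02  2.05667e+02  3.53000e+02
  2.09000e+02] [ 0.9777344  -0.20984617  0.5023023  -0.07557824]
[[-2.03815149e-04 -9.99998078e-01 -1.95019898e-03]
 [-9.99999971e-01  2.04060227e-04 -1.25470080e-04]
 [ 1.25867797e-04  1.95017335e-03 -9.99998090e-01]] [ 6.24455853e-01 -1.87209272e-05  2.21592184e-01] [ 0.62355381 -0.19614357  0.55682798] 0.9993605102824126
```

Measured:
- Axle at (0.552, 0.158), forward yaw about 78°, and the plate's rear face at (0.500, -0.083). The plate is 245 mm behind the axle, which agrees with the given size.
- Lever at 194°, so the cam is at about -1.11 rad. I'll turn it clockwise by about 116°, pushing the flank on the tray side.

The only look-alikes are the green balls at (408,230) and (389,270), which lie outside the tray.

Request:
play_rows --commands '[[[-0.034,0.029,-0.01,0,0,0.12,1],[-0.067,0.058,-0.02,0,0,0.248,1],[-0.1,0.087,-0.023,0,0,0.248,1],[-0.134,0.115,-0.023,0,0,0.248,1],[-0.134,0.115,-0.023,0,0,0.248,1]]]'

```text
time_s: 0.6
tcp_pos: [0.4873, 0.1168, 0.1993]
ee_rot: [[0.25, -0.968, -0.002], [-0.968, -0.25, 0.0], [-0.001, 0.002, -1.0]]
wrist_force: [0.5, 0.5, 0.1]
gripper_width: 0.634
```

Request:
play_rows --commands '[[[0,0,-0.04,0,0,0,1],[0,0,-0.08,0,0,0,1],[0,0,-0.11,0,0,0,1],[0,0,-0.11,0,0,0,1],[0,0,-0.11,0,0,0,1]]]'

```text
time_s: 1.1
tcp_pos: [0.4916, 0.1149, 0.0898]
ee_rot: [[0.246, -0.969, -0.0], [-0.969, -0.246, -0.001], [0.001, 0.0, -1.0]]
wrist_force: [-0.9, -0.1, 0.7]
gripper_width: 0.174
```

```bash
python3 - <<'E'
from h import *
s=r.sense();print(s["time_s"],s["tcp_pos"],s["ee_rot"].round(3) if hasattr(s["ee_rot"],"round") else s["ee_rot"],s["gripper_width"])
c=r.capture("side");cv2.imwrite("pics/s2.png",cv2.resize(c["image"][120:350,180:450,::-1],None,fx=2.5,fy=2.5))
E
```

```text
1.1 [0.49163501 0.11488696 0.08980656] [[ 0.246 -0.969 -0.   ]
 [-0.969 -0.246 -0.001]
 [ 0.001  0.    -1.   ]] 0.1740637204988437
```

View pics/s2.png

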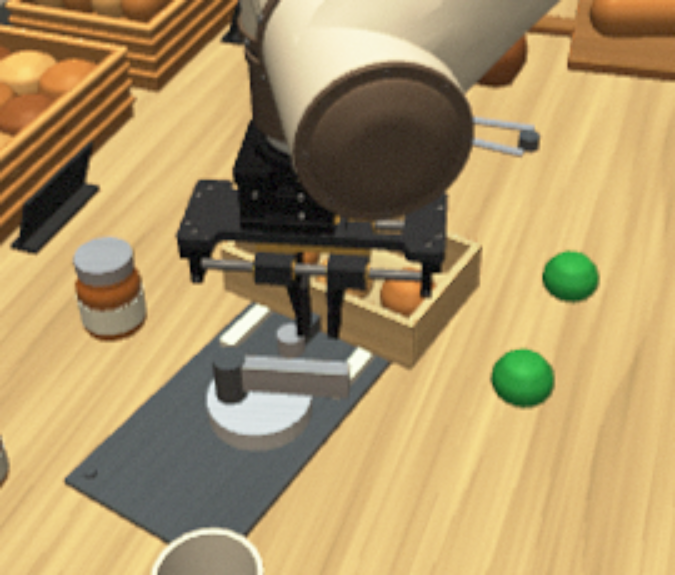

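Fingers hang behind the lever at (315,330) in the crop, clear of the tray and roller.

Request:
play_rows --commands '[[[0,0,-0.02,0,0,0,1],[0,0,-0.039,0,0,0,1],[0,0,-0.039,0,0,0,1],[-0.001,0.005,-0.039,0,0,0,1],[-0.003,0.01,-0.039,0,0,0,1]]]'

```text
time_s: 1.65
tcp_pos: [0.4894, 0.1252, 0.0522]
ee_rot: [[0.246, -0.969, 0.003], [-0.969, -0.246, 0.0], [0.0, -0.003, -1.0]]
wrist_force: [4.9, -5.9, -1.8]
gripper_width: 0.007
```

```bash
python3 - <<'E'
import numpy as np
A=np.array([.552,.158]);u=lambda a:np.array([np.cos(np.radians(a)),np.sin(np.radians(a))])
th0=194.2;steps=[0,40,80,108,116]
p=lambda th:A+.070*u(th)+.0165*u(th+90)
print(p(th0))
for i in range(0,121,8):
    b=i//40*40
    print(i,(p(th0-i)-p(th0-b)).round(3),p(th0-i).round(3),round(-np.radians(i-b),3))
E
```

```text
[0.4881864  0.12483263]
0 [0. 0.] [0.488 0.125] -0.0
8 [-0.004  0.009] [0.484 0.134] -0.14
16 [-0.007  0.019] [0.482 0.144] -0.279
24 [-0.008  0.029] [0.48  0.154] -0.419
32 [-0.008  0.039] [0.48  0.164] -0.559
40 [0. 0.] [0.482 0.174] -0.0
48 [0.003 0.01 ] [0.485 0.183] -0.14
56 [0.007 0.019] [0.489 0.192] -0.279
64 [0.012 0.027] [0.494 0.201] -0.419
72 [0.019 0.035] [0.501 0.208] -0.559
80 [0. 0.] [0.508 0.215] -0.0
88 [0.008 0.006] [0.517 0.221] -0.14
96 [0.017 0.01 ] [0.526 0.225] -0.279
104 [0.027 0.013] [0.535 0.228] -0.419
112 [0.037 0.015] [0.545 0.23 ] -0.559
120 [0. 0.] [0.555 0.23 ] -0.0
```

Request:
play_rows --commands '[[[-0.004,0.009,0,0,0,-0.14,1],[-0.007,0.019,0,0,0,-0.279,1],[-0.008,0.029,0,0,0,-0.419,1],[-0.008,0.039,0,0,0,-0.559,1],[-0.006,0.049,0,0,0,-0.698,1]]]'

```text
time_s: 2.15
tcp_pos: [0.4818, 0.1731, 0.0522]
ee_rot: [[-0.44, -0.898, -0.0], [-0.898, 0.44, -0.002], [0.002, -0.001, -1.0]]
wrist_force: [1.1, -7.7, 0.8]
gripper_width: 0.001
```

Request:
play_rows --commands '[[[0.003,0.01,0,0,0,-0.14,1],[0.007,0.019,0,0,0,-0.279,1],[0.012,0.027,0,0,0,-0.419,1],[0.019,0.035,0,0,0,-0.559,1],[0.026,0.041,0,0,0,-0.698,1]]]'

```text
time_s: 2.65
tcp_pos: [0.5062, 0.2141, 0.0516]
ee_rot: [[-0.914, -0.405, -0.004], [-0.405, 0.914, -0.003], [0.004, -0.001, -1.0]]
wrist_force: [-3.8, -3.6, 1.9]
gripper_width: 0.007
```

```bash
python3 - <<'E'
from h import *
s=r.sense();print(s["joints"])
c=r.capture("side");cv2.imwrite("pics/s3.png",cv2.resize(c["image"][150:380,160:430,::-1],None,fx=2.5,fy=2.5))
E
```

```text
[ 3.98148108e+01  2.55479258e+01 -2.21820998e+01 -3.15973791e-02
 -4.25275335e+01 -1.05917043e+02]
```

View pics/s3.png

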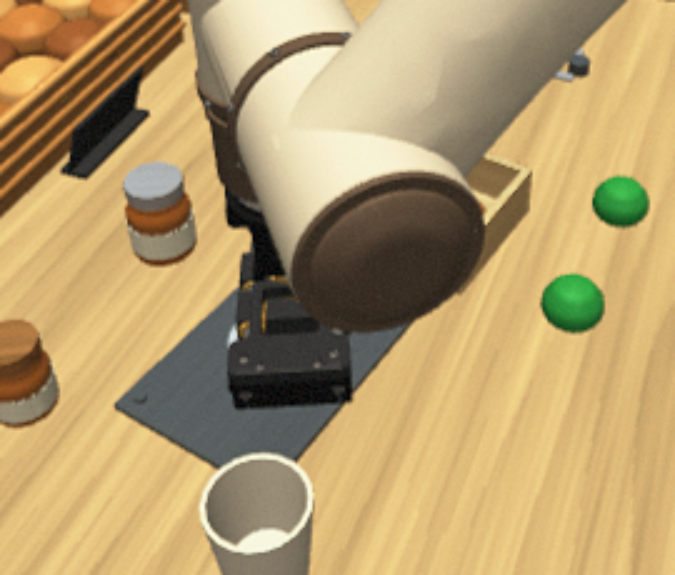

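The arm hides the lever, but the contact force is steady at about 5–8 N. I'll continue round to about 117°.

Request:
play_rows --commands '[[[0.008,0.006,0,0,0,-0.14,1],[0.017,0.01,0,0,0,-0.279,1],[0.027,0.013,0,0,0,-0.419,1],[0.037,0.015,0,0,0,-0.559,1],[0.043,0.015,0,0,0,-0.65,1]]]'

```text
time_s: 3.2
tcp_pos: [0.5501, 0.2305, 0.0514]
ee_rot: [[-0.974, 0.227, -0.002], [0.227, 0.974, 0.0], [0.002, -0.0, -1.0]]
wrist_force: [-5.8, 1.7, 0.9]
gripper_width: 0.006
```

Request:
play_rows --commands '[[[0,0,0,0,0,0,1],[0,0,0,0,0,0,1],[-0.01,0.001,0,0,0,0,1],[-0.02,0.002,0,0,0,0,1],[-0.02,0.002,0.03,0,0,0,1]]]'

```text
time_s: 3.7
tcp_pos: [0.5268, 0.2305, 0.0775]
ee_rot: [[-0.974, 0.224, -0.008], [0.224, 0.974, -0.005], [0.006, -0.006, -1.0]]
wrist_force: [0.4, 0.3, 0.1]
gripper_width: 0.005
```

Request:
play_rows --commands '[[[0,0,0.05,0,0,0.14,1],[0,-0.04,0.1,0,0,0.28,1],[0,-0.08,0.13,0,0,0.42,1],[0,-0.12,0.13,0,0,0.56,1],[0,-0.16,0.13,0,0,0.7,1]]]'

```text
time_s: 4.2
tcp_pos: [0.5312, 0.0711, 0.2134]
ee_rot: [[-0.887, -0.462, 0.006], [-0.462, 0.887, 0.002], [-0.006, -0.001, -1.0]]
wrist_force: [1.7, 0.1, 0.3]
gripper_width: 0.01
```

```bash
python3 - <<'E'
from h import *
s=r.sense();print(s["tcp_pos"],s["wrist_force"])
c=r.capture("side");cv2.imwrite("pics/s4.png",cv2.resize(c["image"][150:380,160:430,::-1],None,fx=2.5,fy=2.5))
A=np.array([.552,.158])
Q=np.array([px(c,u,v) for v in range(240,340) for u in range(220,340) if c["image"][v,u].mean()>100])
Q=Q[(Q[:,2]>.066)&(Q[:,2]<.077)&(np.linalg.norm(Q[:,:2]-A,axis=1)<.11)]
print(len(Q),Q.mean(0),Q.min(0),Q.max(0),cv2.fitLine(Q[:,:2].astype(np.float32),cv2.DIST_HUBER,0,.01,.01).ravel())
E
```

```text
[0.53115391 0.07110485 0.21344658] [1.74867656 0.10810014 0.27414776]
250 [0.56333704 0.20882908 0.07089616] [0.54508712 0.14800599 0.06757795] [0.57827676 0.24980641 0.07358447] [0.22036141 0.97541827 0.563337   0.20882909]
```

View pics/s4.png

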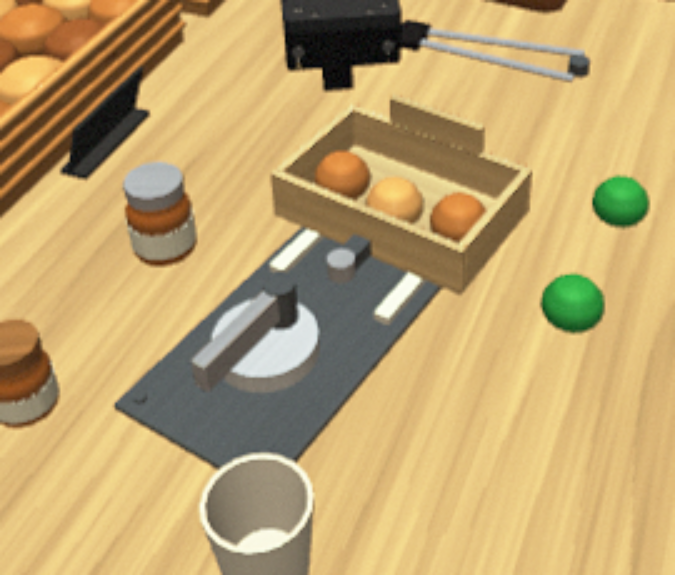

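The lever now stands at 77.3° against the tray's forward direction of 77.9°, so the cam is at its low point. The tray is still back and the rolls are in it. Next I go behind the plate.

Request:
play_rows --commands '[[[-0.008,-0.04,0,0,0,0.14,1],[-0.016,-0.08,0,0,0,0.28,1],[-0.024,-0.12,0,0,0,0.42,1],[-0.032,-0.16,0,0,0,0.56,1],[-0.04,-0.199,0,0,0,0.7,1]]]'

```text
time_s: 4.75
tcp_pos: [0.49, -0.128, 0.2109]
ee_rot: [[-0.381, -0.925, 0.002], [-0.925, 0.381, -0.0], [-0.001, -0.001, -1.0]]
wrist_force: [1.3, 0.4, 0.5]
gripper_width: 0.003
```

Request:
play_rows --commands '[[[0,0,-0.03,0,0,0.1,1],[0,0,-0.07,0,0,0.18,1],[0,0,-0.11,0,0,0.18,1],[0,0,-0.145,0,0,0.18,1],[0,0,-0.145,0,0,0.18,1]]]'

```text
time_s: 5.25
tcp_pos: [0.4868, -0.1266, 0.0617]
ee_rot: [[-0.216, -0.976, -0.01], [-0.976, 0.216, 0.0], [0.002, 0.01, -1.0]]
wrist_force: [-0.4, 0.8, -1.3]
gripper_width: 0.007
```

Request:
play_rows --commands '[[[0.002,0.008,0,0,0,0,1],[0.003,0.016,0,0,0,0,1],[0.005,0.023,0,0,0,0,1],[0.006,0.03,0,0,0,0,1],[0.007,0.036,0,0,0,0,1]]]'

```text
time_s: 5.75
tcp_pos: [0.4992, -0.0905, 0.0669]
ee_rot: [[-0.215, -0.977, 0.003], [-0.977, 0.215, -0.001], [0.0, -0.003, -1.0]]
wrist_force: [1.1, -3.9, 2.2]
gripper_width: 0.002
```

Contact is as predicted. I push slowly.

Request:
play_rows --commands '[[[0.001,0.005,0,0,0,0,1],[0.002,0.01,0,0,0,0,1],[0.003,0.015,0,0,0,0,1],[0.004,0.02,0,0,0,0,1],[0.005,0.025,0,0,0,0,1]]]'

```text
time_s: 6.25
tcp_pos: [0.5031, -0.0657, 0.0655]
ee_rot: [[-0.216, -0.976, 0.0], [-0.976, 0.216, -0.0], [0.0, -0.0, -1.0]]
wrist_force: [1.7, -4.3, 1.7]
gripper_width: 0.005
```

Request:
play_rows --commands '[[[0.001,0.005,0,0,0,0,1],[0.002,0.01,0,0,0,0,1],[0.003,0.014,0,0,0,0,1],[0.004,0.018,0,0,0,0,1],[0.004,0.02,0,0,0,0,1]]]'

```text
time_s: 6.75
tcp_pos: [0.5068, -0.0479, 0.0656]
ee_rot: [[-0.215, -0.977, -0.002], [-0.977, 0.215, -0.004], [0.004, 0.001, -1.0]]
wrist_force: [5.0, -22.1, -1.4]
gripper_width: 0.004
```

Request:
play_rows --commands '[[[0,0.001,0,0,0,0,1],[0,0.001,0,0,0,0,1],[0,0.001,0,0,0,0,1]]]'

```text
time_s: 7.05
tcp_pos: [0.5068, -0.048, 0.0656]
ee_rot: [[-0.216, -0.976, -0.001], [-0.976, 0.216, -0.004], [0.004, 0.0, -1.0]]
wrist_force: [3.4, -18.6, 0.0]
gripper_width: 0.004
```

Request:
play_rows --commands '[[[-0.002,-0.01,0,0,0,0,1],[-0.006,-0.03,0,0,0,0,1],[-0.012,-0.06,0,0,0,0,1],[-0.012,-0.06,0.04,0,0,0,1],[-0.012,-0.06,0.08,0,0,0,1]]]'

```text
time_s: 7.55
tcp_pos: [0.4931, -0.105, 0.1448]
ee_rot: [[-0.218, -0.976, -0.006], [-0.976, 0.218, 0.001], [0.0, 0.006, -1.0]]
wrist_force: [0.7, 0.7, -0.4]
gripper_width: 0.007
```

Request:
play_rows --commands '[[[0,0,0.04,0,0,0,1],[0,-0.03,0.08,0,0,0,1],[0,-0.06,0.08,0,0,0,1],[0,-0.06,0.08,0,0,0,1],[0,-0.06,0.08,0,0,0,1]]]'

```text
time_s: 8.05
tcp_pos: [0.4942, -0.1645, 0.2247]
ee_rot: [[-0.218, -0.976, -0.002], [-0.976, 0.218, 0.002], [-0.001, 0.002, -1.0]]
wrist_force: [-0.0, -0.5, -0.0]
gripper_width: 0.003
```

```bash
python3 - <<'E'
from h import *
import pickle
s=r.sense();print(s["tcp_pos"],s["wrist_force"])
c=r.capture("side");cv2.imwrite("pics/s5.png",cv2.resize(c["image"][150:380,160:430,::-1],None,fx=2.5,fy=2.5))
A=np.array([.552,.158]);f=np.array([.21,.978]);f/=np.linalg.norm(f);l=np.array([-f[1],f[0]])
def pts(c):return np.array([px(c,u,v) for v in range(180,340) for u in range(215,375)])
for cc in (pickle.load(open("side.pkl","rb")),c):
    Q=pts(cc);a=(Q[:,:2]-A)@f;b=(Q[:,:2]-A)@l
    pl=(Q[:,2]>.074)&(Q[:,2]<.093)&(abs(b)<.04)&(a<-.15)
    fr=(Q[:,2]>.025)&(Q[:,2]<.058)&(abs(b)<.09)&(abs(b)>.03)&(a>-.14)&(a<-.055)
    print("plate",pl.sum(),np.median(a[pl]),"front",fr.sum(),np.median(a[fr]))
Q=np.array([px(c,u,v) for v in range(240,340) for u in range(220,340) if c["image"][v,u].mean()>100])
Q=Q[(Q[:,2]>.067)&(Q[:,2]<.077)&(np.linalg.norm(Q[:,:2]-A,axis=1)<.11)&((Q[:,:2]-A)@f>0)]
print(len(Q),cv2.fitLine(Q[:,:2].astype(np.float32),cv2.DIST_HUBER,0,.01,.01).ravel())
E
```

```text
[ 0.49415405 -0.16451461  0.22466873] [-5.88382260e-05 -5.16946014e-01 -3.70864171e-02]
plate 224 -0.23836790092665627 front 506 -0.1161736180398779
plate 228 -0.19015990296879098 front 1182 -0.10446141433303331
244 [0.22089998 0.97529644 0.56355    0.20965831]
```

View pics/s5.png

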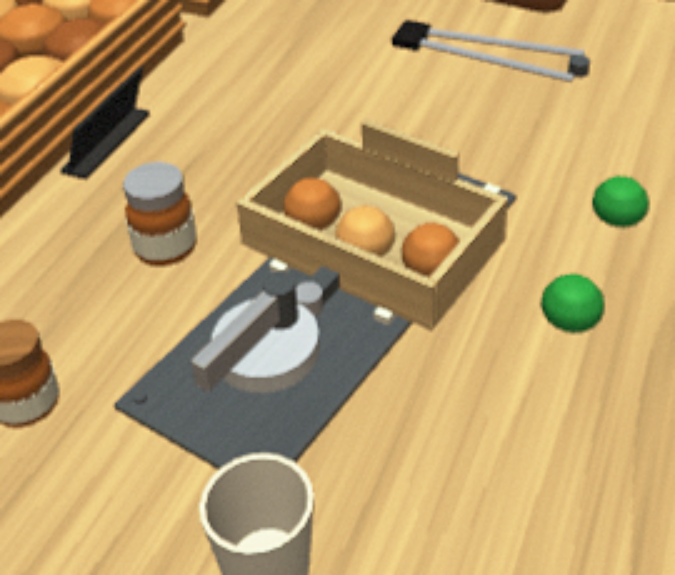

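The plate moved 48.2 mm, the roller sits beside the hub at (308,295), and the lever points forward. All three rolls are in the tray and the arm is clear.

```bash
python3 -c "
from station import r
print(r.finish_job())"
```

```text
the job is handed in; nothing more can be done
None
```

The cam is at its low point, the tray is fully home, and I handed the job in at about 8 s of robot time; it reports no verdict.

I pushed the lever's flank clockwise by about 117° with the closed fingertips while the tray was still back. Then I pushed the rear plate forward until it met its stop (about 20 N at the end) and drew back clear.

**Last checks:**
- **Lever:** it points at 77.2°, against the tray's forward direction of 77.9°, so the cam is about 0.01 rad from its low point.
- **Tray:** the plate moved 48.2 mm, from 238 to 190 mm behind the axle at its inner face; the stop is at 48 mm.
- **Rest of the scene:** all three rolls are in the tray. The jars, cup and tongs look unmoved. The loaf was outside the last picture, but the arm never went near it. The wrist force was about zero.
- **Check that disagreed:** a second tray measurement, on its front face, gave only a 12 mm shift. I put that down to its window being cut off at 55 mm behind the axle, so that it also took in other surfaces. I went by the plate reading and the picture.

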